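# Carry on loading the sample loader in dot order and start it with the pedal

### The arm

A 7-joint arm with a two-finger parallel gripper is mounted at the origin on the work surface. World frame = base frame: x ahead of the robot, y to its left, z up, the work surface at z = 0. Lengths are in m, angles in rad, forces in N, time in s.
With the tool pointing down it reaches from about 0.4 to 0.85 m from the base axis. Payload 10.4 kg.
Tool frame: the origin (TCP) lies at the very end of the fingers, on their centre line; the grasp point (between the pads) lies 19 mm behind it; z points along the fingers, y is the line along which they close (so a half turn about z gives the same grasp; the last joint's range is limited). The gripper opens to 87 mm and grips with 3 to 60 N. Pads are 19 mm wide; open, the fingers measure 117 mm over their backs; the gripper's body (75 mm by 190 mm) begins 51 mm behind the grasp point.
Start: joints at [-1.217, 0.332, -0.065, 1.46, 0.022, 1.35, -0.088], TCP at [0.23, 0.581, 0.223] pointing down, gripper open.
Joint ranges: [-2.6, 2.6], [-0.5, 2.12], [-1.47, 1.34], [0.16, 2.42], [-1.27, 4.41], [0.06, 2.06], [-2.6, 2.6]. Speed limits (rad/s): [2.22, 2.22, 2.79, 2.79, 3.14, 3.14, 3.14].

### API

Orientations are given as a unit quaternion [x, y, z, w].
In Python, from bench import * gives the robot as it stands.
- The arm moves only by the tool carry_out, never from a script. Its argument "deltas" is a list of rows, each an object with "hand": the finger opening in mm, from 0 to 87; "dp": the shift along the tool's x, y, z each as a share of 250 mm, from -1 to 1, a list of three; "spin": the turn about the tool's z as a share of pi rad, from -1 to 1. In form: [{"hand": hand, "dp": [dx, dy, dz], "spin": spin}, ...]. A call has 1 to 20 rows; each row is the pose to reach, as a shift and turn from the pose commanded when the call began, along the tool's axes at that moment, turning the shorter way round; what a row does not reach only later rows make up. A row lasts 1/10 s, in which the tool goes at most 50 mm and 8.59 degrees, less where a joint would pass 70% of its speed; a pose out of reach is approached as far as the arm can. A call with a number of a shift or a turn outside -1 to 1 is refused whole. A call with a gripper value outside its range is refused whole. The fingers move at their own pace and stop on an object; "force" is the grip in N (left out, the last holds). Time passes only in rows, so rows that repeat a pose let the fingers close. It gives the time, the measured TCP pose, the force, the opening and the grip force at its end, in the units of the state.
- read_state(): the state, without advancing time (a new reading comes with each control period).
- camera(name): name is "side" or "top"; returns the picture (400x640x3 uint8, red, green, blue); there is no depth.
- get_calibration(name): a dict with "fx", "fy", "cx", "cy" (pixels), "R" (3x3) and "t" (3): a world point X has camera coordinates R X + t. Camera axes: x right, y down, z forward; pixel columns grow to the right and rows downward; lengths in m; the calibration is good to about 2 mm. A picture is of the moment at which its call begins. get_calibration takes no time and is no camera call.
- close_job(): hands the job in; it is judged then, once.
The state is a dict: "time": time; "joint_positions": joint angles; "joint_vel": joint speeds; "joint_torque": joint torques, N m; "ee_pos": TCP position; "eef_rot": TCP orientation; "ft_force": force on the tool from outside, world axes, zero at the start; "torque": the same for the moment, N m; "width": finger opening in m; "grip_force": force on a finger pad.
Only numpy, scipy, OpenCV 4.12 (cv2) and the standard library are available. Lean on these libraries where they do the work, as an engineer would, in place of code of your own. Each camera call takes 0.05 s, during which the arm holds its last target. There are 200 camera calls.

### The job

The sample loader's one-dot pocket is already filled; fill the other two in order: slide the low tin along the bench into the two-dot pocket until it rests against the back wall, then slide the wide amber jar with the black cap the same way into the three-dot pocket, without lifting or tipping either. Then press the loader's spring pedal fully down to its stop, hold it there for a moment and let it come back up. Leave the steel can in the one-dot pocket and everything else on the bench where it is.

Things in the scene. Friction and masses are not known exactly. Their poses are not given: they have to be found in the camera images.
- pocket1: Fixed loader pocket, one raised dot on top of its back block. The vessel slides in along the bench (no floor). Inner width 98 mm; back block 118 wide, 36 thick, 60 high; side walls 10 thick, 35 high, reaching 55 mm out from the back wall. Origin: bench level, middle of the back wall's inner face; x points from mouth to back wall, y along it. Pockets 120 mm apart, any order.
- pocket2: Fixed loader pocket, two raised dots on top of its back block. The vessel slides in along the bench (no floor). Inner width 98 mm; back block 118 wide, 36 thick, 60 high; side walls 10 thick, 35 high, reaching 55 mm out from the back wall. Origin: bench level, middle of the back wall's inner face; x points from mouth to back wall, y along it. Pockets 120 mm apart, any order.
- pocket3: Fixed loader pocket, three raised dots on top of its back block. The vessel slides in along the bench (no floor). Inner width 98 mm; back block 118 wide, 36 thick, 60 high; side walls 10 thick, 35 high, reaching 55 mm out from the back wall. Origin: bench level, middle of the back wall's inner face; x points from mouth to back wall, y along it. Pockets 120 mm apart, any order.
- tin: Loose low round aluminium tin with flat lid, 90 mm across, 42 mm tall, about 0.35 kg, standing on the bench. Origin: centre of its underside; z up its axis.
- jar: Loose round amber glass jar with paper label and wide black cap, 80 mm across, 82 mm tall in all (cap 75 mm across, upper 18 mm), about 0.45 kg, standing on the bench. Origin: centre of its underside; z up its axis.
- can: Loose round steel can with small black screw cap, 80 mm across, 80 mm tall, standing in pocket 1 from the start. Origin: centre of its underside.
- pedal (a joint): Angle of the hinged spring pedal, rad: 0 released (front edge raised), 0.26 down on its stop. Pressing takes about 3 to 9 N at the pad; it springs back when let go.
- pedal_pad (a point): Point to press: on top of the pedal's ribbed steel plate (95 x 66 mm, 8 mm thick), 17 mm from its raised free edge. About 49 mm above the bench when released, about 20 mm lower on the stop. It turns with the plate.
- pedal_base: Fixed dark steel base plate of the pedal, 115 x 84 x 10 mm. Origin: centre of its underside; x points from the pedal's free edge towards its hinge, which lies 45 mm from the origin along x, 22 mm up. May stand at the left or at the right end of the work area.
- scale: Bystander: fixed small grey bench scale with round pan, 110 x 84 x 36 mm, at the end of the work area where the pedal is not. Origin: centre of its underside.
- loader: Fixed white housing with a red top panel behind the pockets, 110 x 380 x 55 mm. Origin: at bench level, middle of the pocket row, in line with the back walls' inner faces; the housing begins 38 mm behind it along x.
- vial_block: Bystander: loose grey plastic block 60 x 125 x 40 mm with eight small round holes. Origin: centre of its underside.
- spatula: Bystander: loose spatula 170 mm long lying flat, black handle. Origin: centre of its underside or handle line.
- tall_bottle: Bystander: loose amber bottle, 68 mm across, 200 mm tall. Origin: centre of its underside.
- beaker: Bystander: loose glass beaker, 70 mm across, 90 mm tall. Origin: centre of its underside.
- small_jar: Bystander: loose small amber jar, 56 mm across, 70 mm tall. Origin: centre of its underside.
- grease_can: Bystander: loose plain aluminium can, 60 mm across, 80 mm tall. Origin: centre of its underside.

How it is judged:
By the outcome, as a careful person would: the job done as asked, in the order asked, and still so for the second after the job is handed in, with the robot touching nothing.
It also fails if it takes over 72 s, if anything falls off the work surface, if the arm or the gripper's body presses on something with over 40 N, if the wrist force passes 120 N, or if a joint passes its speed limit or range.

## Working session

There is one attempt and no reset: what is moved stays moved. The work goes in short steps, Python scripts to look and compute and a tool call to move; the robot and the scene stay as the last step left them, time stands still between calls to the robot, and variables do not carry over. Pictures are saved under pics/ and viewed, at most 10 in all, crops included, and the job is handed in when it is done.

Besides the shell and the picture viewer there is one more tool, called after "Request:" by a JSON object that holds its "name" and its "arguments", one argument or row to a line. carry_out: Moves the arm, as the interface text tells. Its arguments: {"type":"object","properties":{"deltas":{"type":"array","items":{"type":"object","properties":{"hand":{"type":"number"},"dp":{"type":"array","items":{"type":"number","minimum":-1,"maximum":1}},"spin":{"type":"number","minimum":-1,"maximum":1}}}},"force":{"type":"number"}},"required":["deltas"]}

```bash
mkdir -p pics
python3 - <<'E'
from bench import *
import cv2
for n in("top","side"):
    im=camera(n); cv2.imwrite(f"pics/{n}0.png",im[:,:,::-1])
    c=get_calibration(n); print(n,{k:(v if not hasattr(v,'shape') else v.round(4).tolist()) for k,v in c.items()})
s=read_state(); print(s['time'],s['ee_pos'],s['eef_rot'],s['width'])
E
```

```text
top {'fx': 387.3009416770426, 'fy': 387.3009416770426, 'cx': 312.83630260662017, 'cy': 193.37442331569096, 'R': [[-0.0383, -0.9993, -0.004], [-0.9791, 0.0383, -0.1995], [0.1995, -0.0038, -0.9799]], 't': [0.0202, 0.5077, 1.142]}
side {'fx': 483.21697208391794, 'fy': 483.21697208391794, 'cx': 317.81330105044174, 'cy': 200.53686407623428, 'R': [[0.8497, -0.5271, 0.0123], [-0.3287, -0.5478, -0.7693], [0.4123, 0.6496, -0.6387]], 't': [-0.4354, 0.2189, 1.4949]}
0.1 [0.22988872 0.58084067 0.22184429] [ 1.87293244e-01  9.82303858e-01 -6.04300734e-04 -7.32155436e-05] 0.08711491379237339
```

View pics/top0.png

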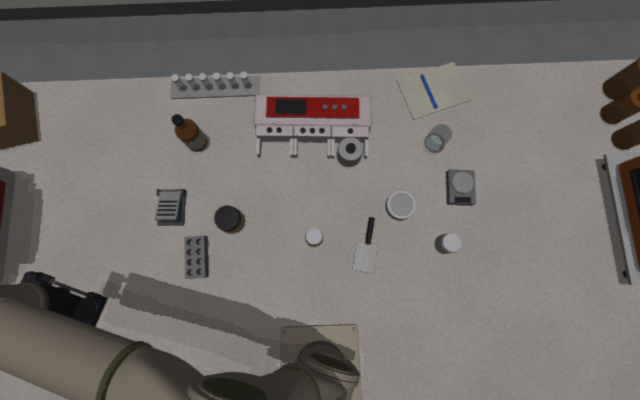

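View pics/side0.png

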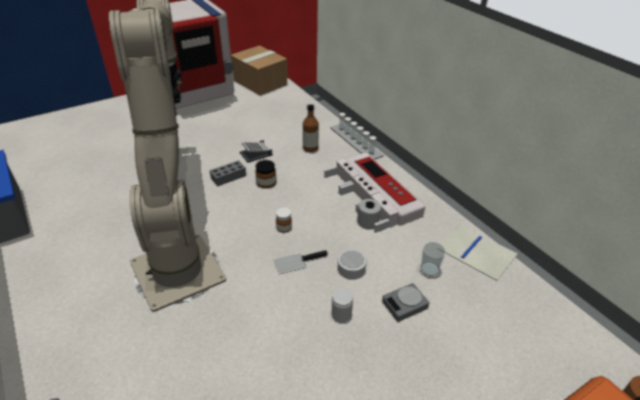

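The top view has x up and y to the left. The loader is at about (312,115) with the can at (350,150), the tin at (401,205), the jar at (228,218), the pedal at (170,207) and the scale at (461,187). I'll enlarge it.

Run:
```python
import cv2
im=cv2.imread("pics/top0.png")
cv2.imwrite("pics/c1.png",cv2.resize(im[85:165,245:385],None,fx=5.7,fy=5.7,interpolation=cv2.INTER_CUBIC))
a=cv2.resize(im[170:250,145:255],None,fx=3.6,fy=3.6,interpolation=cv2.INTER_CUBIC)
b=cv2.resize(im[170:250,340:450],None,fx=3.6,fy=3.6,interpolation=cv2.INTER_CUBIC)
cv2.imwrite("pics/c2.png",cv2.hconcat([a,b]))
```

```text
(no output)
```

View pics/c1.png

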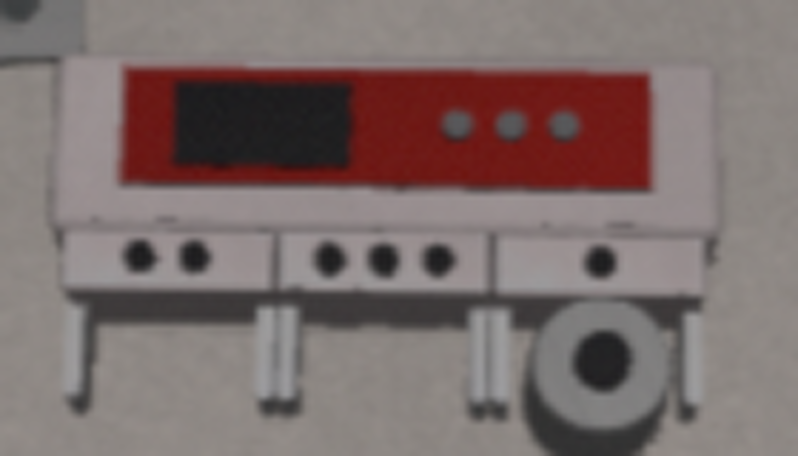

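View pics/c2.png

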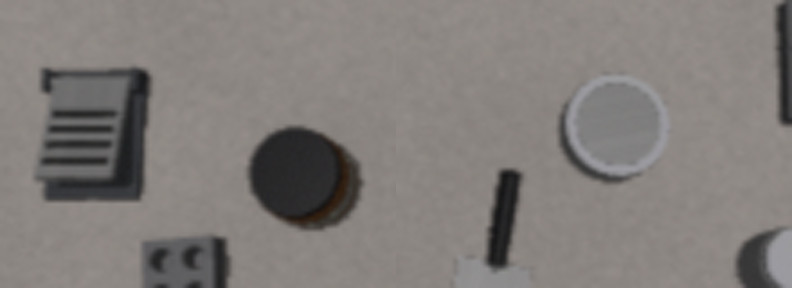

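The pockets read left to right: two dots, three dots, one dot (holding the can). The back wall's front top edge runs from crop pixel (65,291) to (703,298). The tin centre is at about (400.8,205), the jar cap at (227.2,218.3), and the pedal's free edge is at the bottom of its plate, towards the robot.

```bash
cat > h.py <<'E'
from bench import *
import numpy as np
def px(u,v,z,n="top"):
    c=get_calibration(n);R=np.array(c['R']);t=np.array(c['t'])
    d=R.T@np.array([(u-c['cx'])/c['fx'],(v-c['cy'])/c['fy'],1]);o=-R.T@t
    return (o+d*(z-o[2])/d[2]).round(4)
def proj(X,n):
    c=get_calibration(n);q=np.array(c['R'])@X+c['t'];return (q[:2]/q[2]*c['fx']+[c['cx'],c['cy']]).round(1)
def goto(x,y,yaw,z):
    """yaw = world angle of tool y (deg)"""
    s=read_state();from scipy.spatial.transform import Rotation as Ro
    R=Ro.from_quat(s['eef_rot']).as_matrix();a=np.degrees(np.arctan2(R[1,1],R[0,1]))
    dy=(yaw-a+180)%360-180
    print('yaw now',a.round(1),'dp',(R.T@(np.array([x,y,z])-s['ee_pos'])/.25).round(3),'spin',round(-dy/180,4))
E
python3 - <<'E'
from h import *
c1=lambda u,v,z:px(245+(u+.5)/5.7-.5,85+(v+.5)/5.7-.5,z)
for k,a in dict(wallL=(65,291,.06),wallR=(703,298,.06),sepA=(276,293,.06),sepB=(491,295,.06),d3=(384,260,.062),can=(602,363,.08),sideL=(75,395,.035),hL=(55,225,.055),hR=(718,232,.055)).items(): print(k,c1(*a))
l=lambda u,v,z:px(145+u/3.6,170+v/3.6,z)
t=px(400.8,205,.042);j=px(227.2,218.3,.082);print('tin',t,'jar',j,proj(t,'side'),proj(j,'side'))
for a in((37,178,.053),(120,182,.053),(50,78,.026),(132,78,.026),(44,199,.01),(141,198,.01)):print('ped',l(*a))
print('smalljar',px(314,236,.07),'spatEnd',px(371,218,.01),'vial',px(208,236,.04),px(185,236,.04),'scale',px(447,203,.036),'grease',px(451,241,.08),'beaker',px(434,144,.09))
E
```

```text
wallL [0.699  0.1727 0.06  ]
wallR [ 0.681  -0.1797  0.06  ]
sepA [0.6932 0.056  0.06  ]
sepB [ 0.6874 -0.0628  0.06  ]
d3 [ 0.7094 -0.0044  0.062 ]
can [ 0.6392 -0.1197  0.08  ]
sideL [0.6468 0.1712 0.035 ]
hL [0.74   0.1786 0.055 ]
hR [ 0.7211 -0.1915  0.055 ]
tin [ 0.4628 -0.2691  0.042 ] jar [0.4364 0.2571 0.082 ] [350.5 259.7] [264.1 165.8]
ped [0.4456 0.4822 0.053 ]
ped [0.4395 0.4119 0.053 ]
ped [0.5377 0.4856 0.026 ]
ped [0.5349 0.4137 0.026 ]
ped [0.4333 0.4928 0.01  ]
ped [0.4309 0.4082 0.01  ]
smalljar [0.3752 0.0021 0.07  ] spatEnd [ 0.4303 -0.1795  0.01  ] vial [0.3904 0.3246 0.04  ] [0.3931 0.3947 0.04  ] scale [ 0.4645 -0.4141  0.036 ] grease [ 0.3442 -0.3981  0.08  ] beaker [ 0.6395 -0.375   0.09  ]
```

Run:
```python
from h import *
goto(.42,.42,20,.22)
goto(.40,.40,20,.22)
```

```text
yaw now 68.4 dp [-0.944 -0.318  0.008] spin 0.2689
yaw now 68.4 dp [-0.899 -0.422  0.008] spin 0.2689
```

Request:
{"name": "carry_out", "arguments": {
  "deltas": [
    {"hand": 60, "dp": [-0.94, -0.32, 0], "spin": 0.27},
    {"hand": 60, "dp": [-0.94, -0.32, 0], "spin": 0.27},
    {"hand": 60, "dp": [-0.94, -0.32, 0], "spin": 0.27},
    {"hand": 60, "dp": [-0.94, -0.32, 0], "spin": 0.27},
    {"hand": 60, "dp": [-0.94, -0.32, 0], "spin": 0.27},
    {"hand": 60, "dp": [-0.94, -0.32, 0], "spin": 0.27},
    {"hand": 60, "dp": [-0.94, -0.32, 0], "spin": 0.27}
  ],
  "force": 20
}}

```text
time: 0.8
ee_pos: [0.4199, 0.4192, 0.2222]
eef_rot: [0.577, 0.817, -0.0, -0.0]
ft_force: [-0.0, 0.1, 0.2]
width: 0.06
grip_force: 0.0
```

Run:
```python
from h import *
s=read_state();print(s['time'],s['ee_pos'],s['width'],s['joint_positions'])
goto(.5,.19,-10,.22)
```

```text
0.8 [0.41988226 0.41916738 0.222233  ] 0.06004351194149277 [-1.00067209  0.25983279  0.16799556  1.55923266 -0.04421233  1.32688059
 -0.48591752]
yaw now 19.6 dp [-0.971 -0.005  0.009] spin 0.1643
```

Request:
{"name": "carry_out", "arguments": {
  "deltas": [
    {"hand": 60, "dp": [-0.97, 0, 0], "spin": 0.164},
    {"hand": 60, "dp": [-0.97, 0, 0], "spin": 0.164},
    {"hand": 60, "dp": [-0.97, 0, 0], "spin": 0.164},
    {"hand": 60, "dp": [-0.97, 0, 0], "spin": 0.164},
    {"hand": 60, "dp": [-0.97, 0, 0], "spin": 0.164},
    {"hand": 60, "dp": [-0.97, 0, 0], "spin": 0.164}
  ]
}}

```text
time: 1.4
ee_pos: [0.5028, 0.187, 0.2228]
eef_rot: [0.765, 0.643, -0.0, 0.001]
ft_force: [1.0, -0.2, -0.4]
width: 0.0597
grip_force: 0.0
```

Run:
```python
from h import *
s=read_state();print(s['time'],s['ee_pos'])
goto(.49,-.04,-25,.22)
```

```text
1.4 [0.50276493 0.18698065 0.22280207]
yaw now -9.9 dp [-0.903  0.106  0.012] spin 0.0839
```

Request:
{"name": "carry_out", "arguments": {
  "deltas": [
    {"hand": 60, "dp": [-0.9, 0.1, 0], "spin": 0.084},
    {"hand": 60, "dp": [-0.9, 0.1, 0], "spin": 0.084},
    {"hand": 60, "dp": [-0.9, 0.1, 0], "spin": 0.084},
    {"hand": 60, "dp": [-0.9, 0.1, 0], "spin": 0.084},
    {"hand": 60, "dp": [-0.9, 0.1, 0], "spin": 0.084},
    {"hand": 60, "dp": [-0.9, 0.1, 0], "spin": 0.084}
  ]
}}

```text
time: 2.0
ee_pos: [0.4876, -0.0363, 0.2228]
eef_rot: [0.843, 0.538, 0.0, 0.0]
ft_force: [0.7, 0.5, 0.6]
width: 0.0601
grip_force: 0.0
```

Run:
```python
from h import *
goto(.448,-.24,-25,.22)
goto(.434,-.331,-25,.02)
```

```text
yaw now -24.9 dp [-0.806  0.199  0.011] spin 0.0008
yaw now -24.9 dp [-1.16   0.301  0.811] spin 0.0008
```

Request:
{"name": "carry_out", "arguments": {
  "deltas": [
    {"hand": 60, "dp": [-0.98, 0.3, 0], "spin": 0},
    {"hand": 60, "dp": [-0.98, 0.3, 0], "spin": 0},
    {"hand": 60, "dp": [-0.98, 0.3, 0], "spin": 0},
    {"hand": 60, "dp": [-0.98, 0.3, 0], "spin": 0},
    {"hand": 60, "dp": [-0.98, 0.3, 0], "spin": 0},
    {"hand": 60, "dp": [-0.98, 0.3, 0], "spin": 0},
    {"hand": 60, "dp": [-0.98, 0.3, 0], "spin": 0}
  ]
}}

```text
time: 2.7
ee_pos: [0.4537, -0.2872, 0.2221]
eef_rot: [0.842, 0.539, -0.0, -0.0]
ft_force: [-0.4, 0.9, -0.3]
width: 0.0599
grip_force: 0.0
```

Run:
```python
from h import *
goto(.434,-.331,-25,.02)
```

```text
yaw now -24.7 dp [-0.192  0.002  0.809] spin 0.0015
```

Request:
{"name": "carry_out", "arguments": {
  "deltas": [
    {"hand": 60, "dp": [-0.19, 0, 0], "spin": 0},
    {"hand": 60, "dp": [-0.19, 0, 0.2], "spin": 0},
    {"hand": 60, "dp": [-0.19, 0, 0.4], "spin": 0},
    {"hand": 60, "dp": [-0.19, 0, 0.55], "spin": 0},
    {"hand": 60, "dp": [-0.19, 0, 0.7], "spin": 0},
    {"hand": 60, "dp": [-0.19, 0, 0.78], "spin": 0},
    {"hand": 60, "dp": [-0.19, 0, 0.81], "spin": 0},
    {"hand": 60, "dp": [-0.19, 0, 0.81], "spin": 0}
  ]
}}

```text
time: 3.5
ee_pos: [0.434, -0.3285, 0.0193]
eef_rot: [0.842, 0.54, -0.0, -0.001]
ft_force: [0.6, -0.3, 0.9]
width: 0.0601
grip_force: 0.0
```

Run:
```python
from h import *
import cv2
s=read_state();print(s['time'],s['ee_pos'])
cv2.imwrite("pics/s1.png",cv2.resize(camera("side")[190:340,230:450,::-1],None,fx=3,fy=3,interpolation=cv2.INTER_CUBIC))
goto(.463,-.269,-25,.02)
# cradle path: tin waypoint (.515,-.15) heading 65, then (.536,.1245) heading 85
```

```text
3.5 [ 0.43402097 -0.32850877  0.01929805]
yaw now -24.7 dp [0.268 0.003 0.002] spin 0.0018
```

View pics/s1.png

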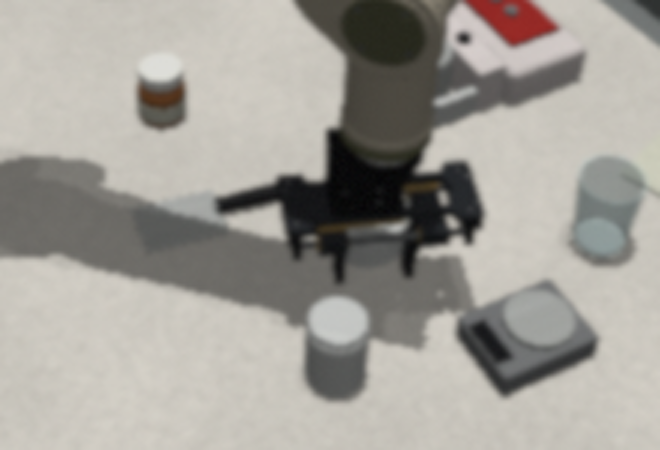

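The side view shows the fingers down just behind the tin, at about (335,260) and (410,260), clear of the grease can and the scale. I'll push along the tool's +x.

Request:
{"name": "carry_out", "arguments": {
  "deltas": [
    {"hand": 60, "dp": [0.06, 0, 0], "spin": 0},
    {"hand": 60, "dp": [0.09, 0, 0], "spin": 0},
    {"hand": 60, "dp": [0.12, 0, 0], "spin": 0},
    {"hand": 60, "dp": [0.16, 0, 0], "spin": 0},
    {"hand": 60, "dp": [0.2, 0, 0], "spin": 0},
    {"hand": 60, "dp": [0.24, 0, 0], "spin": 0},
    {"hand": 60, "dp": [0.28, 0, 0], "spin": 0},
    {"hand": 60, "dp": [0.32, 0, 0], "spin": 0},
    {"hand": 60, "dp": [0.36, 0, 0], "spin": 0},
    {"hand": 60, "dp": [0.4, 0, 0], "spin": 0},
    {"hand": 60, "dp": [0.44, 0, 0], "spin": 0},
    {"hand": 60, "dp": [0.48, 0, 0], "spin": 0},
    {"hand": 60, "dp": [0.52, 0, 0], "spin": 0},
    {"hand": 60, "dp": [0.56, 0, 0], "spin": 0},
    {"hand": 60, "dp": [0.59, 0, 0], "spin": 0},
    {"hand": 60, "dp": [0.59, 0, 0], "spin": 0}
  ]
}}

```text
time: 5.15
ee_pos: [0.4958, -0.1963, 0.0206]
eef_rot: [0.842, 0.539, 0.0, 0.0]
ft_force: [0.1, -2.1, 2.3]
width: 0.0599
grip_force: 1.5
```

Run:
```python
from h import *
import cv2
s=read_state();print(s['time'],s['ee_pos'])
cv2.imwrite("pics/t1.png",cv2.resize(camera("top")[120:240,260:460,::-1],None,fx=3,fy=3,interpolation=cv2.INTER_CUBIC))
p=s['ee_pos'][:2]
tin=p+.043*np.array([.418,.908]);print('tin est',tin)
goal=np.array([.536,.1245]);d=goal-tin;h=np.arctan2(d[1],d[0]);print(np.degrees(h),np.linalg.norm(d))
# rotate about tin centre to heading h
q=tin-.043*np.array([np.cos(h),np.sin(h)]);goto(*q,np.degrees(h)-90,.02)
q=goal-.043*np.array([np.cos(h),np.sin(h)]);goto(*q,np.degrees(h)-90,.02)
```

```text
5.15 [ 0.49575523 -0.19630318  0.02055166]
tin est [ 0.51372923 -0.15725918]
85.48062999190455 0.2826379666510667
yaw now -24.8 dp [0.011 0.06  0.002] spin -0.1126
yaw now -24.8 dp [ 1.071 -0.332  0.002] spin -0.1126
```

View pics/t1.png

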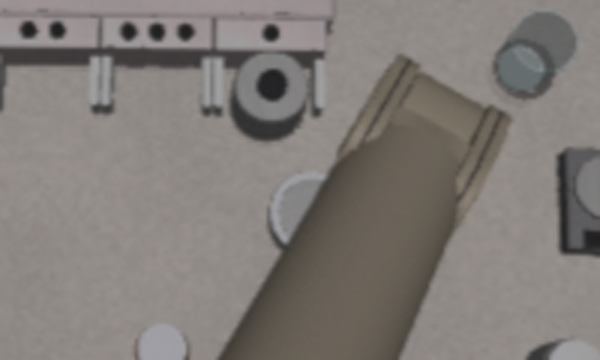

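The tin's rim shows at about (268,215) to (310,172), so its centre is about (311,214) in the crop, which matches the cradle estimate. I'll turn to the new heading and push on.

Request:
{"name": "carry_out", "arguments": {
  "deltas": [
    {"hand": 60, "dp": [0.008, 0.03, 0], "spin": -0.04},
    {"hand": 60, "dp": [0.015, 0.05, 0], "spin": -0.08},
    {"hand": 60, "dp": [0.03, 0.053, 0], "spin": -0.1126},
    {"hand": 60, "dp": [0.067, 0.039, 0], "spin": -0.1126},
    {"hand": 60, "dp": [0.12, 0.02, 0], "spin": -0.1126},
    {"hand": 60, "dp": [0.18, -0.002, 0], "spin": -0.1126},
    {"hand": 60, "dp": [0.24, -0.025, 0], "spin": -0.1126},
    {"hand": 60, "dp": [0.3, -0.047, 0], "spin": -0.1126},
    {"hand": 60, "dp": [0.36, -0.069, 0], "spin": -0.1126},
    {"hand": 60, "dp": [0.42, -0.091, 0], "spin": -0.1126},
    {"hand": 60, "dp": [0.48, -0.113, 0], "spin": -0.1126},
    {"hand": 60, "dp": [0.54, -0.136, 0], "spin": -0.1126},
    {"hand": 60, "dp": [0.6, -0.158, 0], "spin": -0.1126},
    {"hand": 60, "dp": [0.66, -0.18, 0], "spin": -0.1126},
    {"hand": 60, "dp": [0.72, -0.202, 0], "spin": -0.1126},
    {"hand": 60, "dp": [0.78, -0.224, 0], "spin": -0.1126},
    {"hand": 60, "dp": [0.84, -0.246, 0], "spin": -0.1126},
    {"hand": 60, "dp": [0.9, -0.269, 0], "spin": -0.1126},
    {"hand": 60, "dp": [0.95, -0.287, 0], "spin": -0.1126},
    {"hand": 60, "dp": [0.95, -0.287, 0], "spin": -0.1126}
  ]
}}

```text
time: 7.2
ee_pos: [0.5292, 0.0519, 0.0199]
eef_rot: [0.734, 0.679, 0.0, -0.001]
ft_force: [0.7, 0.2, 0.0]
width: 0.0598
grip_force: 0.0
```

Run:
```python
from h import *
import cv2
s=read_state();print(s['time'],s['ee_pos'])
cv2.imwrite("pics/t2.png",cv2.resize(camera("top")[120:240,220:420,::-1],None,fx=4,fy=4,interpolation=cv2.INTER_CUBIC))
h=np.radians(85.5);goal=np.array([.536,.1245])
q=goal-.043*np.array([np.cos(h),np.sin(h)]);goto(*q,-4.5,.02)
```

```text
7.2 [0.5292201  0.05194211 0.01986936]
yaw now -4.5 dp [ 0.125  0.004 -0.   ] spin 0.0001
```

View pics/t2.png

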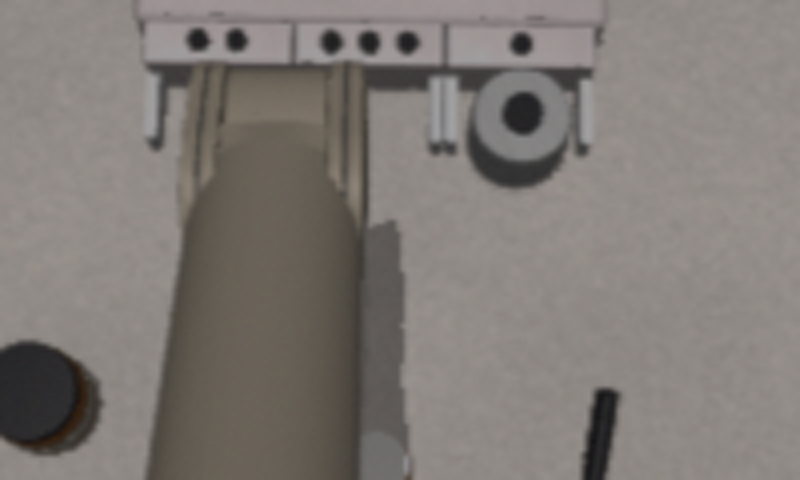

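The arm hides the tin, and the can and loader are undisturbed. I'll finish the sideways push, back off and rise.

Request:
{"name": "carry_out", "arguments": {
  "deltas": [
    {"hand": 60, "dp": [0.04, 0, 0], "spin": 0},
    {"hand": 60, "dp": [0.075, 0, 0], "spin": 0},
    {"hand": 60, "dp": [0.105, 0, 0], "spin": 0},
    {"hand": 60, "dp": [0.125, 0, 0], "spin": 0},
    {"hand": 60, "dp": [0.125, 0, 0], "spin": 0},
    {"hand": 60, "dp": [0.0, 0, 0], "spin": 0},
    {"hand": 60, "dp": [-0.05, 0, -0.15], "spin": 0},
    {"hand": 60, "dp": [-0.1, 0, -0.35], "spin": 0},
    {"hand": 60, "dp": [-0.3, -0.2, -0.5], "spin": 0},
    {"hand": 60, "dp": [-0.5, -0.4, -0.5], "spin": 0},
    {"hand": 60, "dp": [-0.7, -0.4, -0.5], "spin": 0},
    {"hand": 60, "dp": [-0.8, -0.4, -0.5], "spin": 0}
  ]
}}

```text
time: 8.45
ee_pos: [0.4177, -0.1287, 0.1448]
eef_rot: [0.734, 0.679, 0.002, -0.0]
ft_force: [1.2, -0.9, -0.1]
width: 0.0598
grip_force: 0.0
```

Run:
```python
from h import *
import cv2
s=read_state();print(s['time'],s['ee_pos'])
im=camera("top");print(proj(np.array([.536,.1245,.042]),"top"))
cv2.imwrite("pics/t3.png",cv2.resize(im[130:230,210:350,::-1],None,fx=5,fy=5,interpolation=cv2.INTER_CUBIC))
```

```text
8.45 [ 0.41769997 -0.12872262  0.14475173]
[272.8 186.7]
```

View pics/t3.png

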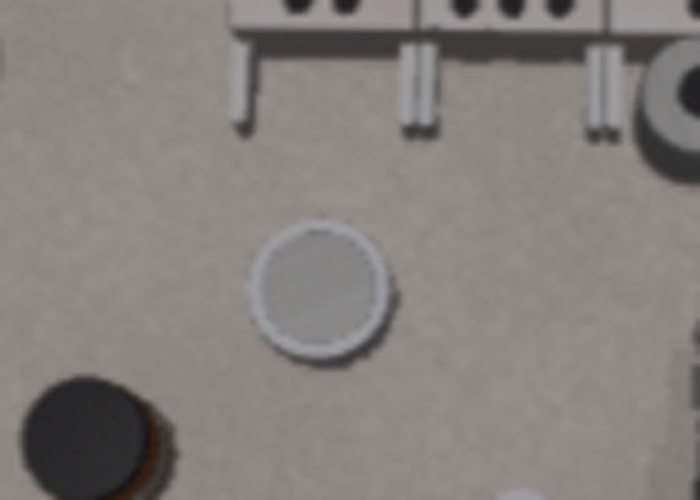

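The tin centre is at crop (319,289). At row 85 the inner wall tops of the two-dot pocket are at crop x of about 253 and 401.

Run:
```python
from h import *
f=lambda u,v,z:px(210+(u+.5)/5-.5,130+(v+.5)/5-.5,z)
t=f(319,289,.042);a=f(253,85,.035);b=f(401,85,.035);c=(a+b)/2
print(t,a,b,c,np.linalg.norm(a-b))
print('walls',f(235,28,.06),f(416,31,.06),f(606,31,.06))
u=np.array([np.cos(-.051),np.sin(-.051)]);v=np.array([-u[1],u[0]])
for o in((.696,.1163),):
    print('tin in pocket frame',(t[:2]-o)@u,(t[:2]-o)@v,'wall mid',(c[:2]-o)@u,(c[:2]-o)@v)
s=np.array(t[:2])-.075*u;print(s);goto(*s,87.1,.16)
```

```text
[0.5337 0.1226 0.042 ] [0.6708 0.1631 0.035 ] [0.667  0.0683 0.035 ] [0.6689 0.1157 0.035 ] 0.09487612976929444
walls [0.7004 0.1707 0.06  ] [0.6939 0.0566 0.06  ] [ 0.6891 -0.0631  0.06  ]
tin in pocket frame -0.16241013533026816 -0.0019819036313564516 wall mid -0.027034177351752068 -0.0019807208066787377
[0.45879752 0.12642334]
yaw now -5.0 dp [ 1.064  0.082 -0.058] spin -0.5114
```

The tin lies on the pocket's midline, both 2 mm off the nominal axis in the same direction. I'll move behind it.

Request:
{"name": "carry_out", "arguments": {
  "deltas": [
    {"hand": 60, "dp": [0.15, 0.05, -0.06], "spin": -0.05},
    {"hand": 60, "dp": [0.3, 0.08, -0.06], "spin": -0.1},
    {"hand": 60, "dp": [0.45, 0.08, -0.06], "spin": -0.15},
    {"hand": 60, "dp": [0.6, 0.08, -0.06], "spin": -0.2},
    {"hand": 60, "dp": [0.7, 0.08, -0.06], "spin": -0.25},
    {"hand": 60, "dp": [0.8, 0.08, -0.06], "spin": -0.3},
    {"hand": 60, "dp": [0.9, 0.08, -0.06], "spin": -0.34},
    {"hand": 60, "dp": [1.0, 0.08, -0.06], "spin": -0.39},
    {"hand": 60, "dp": [1.0, 0.08, -0.06], "spin": -0.43},
    {"hand": 60, "dp": [1.0, 0.08, -0.06], "spin": -0.47},
    {"hand": 60, "dp": [1.0, 0.08, -0.06], "spin": -0.511},
    {"hand": 60, "dp": [1.0, 0.08, -0.06], "spin": -0.511},
    {"hand": 60, "dp": [1.0, 0.08, -0.06], "spin": -0.511}
  ]
}}

```text
time: 9.8
ee_pos: [0.4587, 0.1194, 0.1593]
eef_rot: [0.024, 1.0, 0.0, 0.0]
ft_force: [0.2, 1.2, 0.0]
width: 0.0602
grip_force: 0.0
```

Run:
```python
from h import *
s=read_state();print(s['time'],s['ee_pos'],s['joint_positions'])
goto(.4588,.1264,87.1,.02)
```

```text
9.8 [0.45867647 0.1193862  0.15932972] [-0.87798239  0.03091007  0.54259177  1.95532244 -0.01788511  1.15965128
  1.19339365]
yaw now 87.2 dp [0.001 0.028 0.557] spin 0.0005
```

Request:
{"name": "carry_out", "arguments": {
  "deltas": [
    {"hand": 60, "dp": [0, 0.028, 0.1], "spin": 0},
    {"hand": 60, "dp": [0, 0.028, 0.25], "spin": 0},
    {"hand": 60, "dp": [0, 0.028, 0.4], "spin": 0},
    {"hand": 60, "dp": [0, 0.028, 0.5], "spin": 0},
    {"hand": 60, "dp": [0, 0.028, 0.557], "spin": 0},
    {"hand": 60, "dp": [0, 0.028, 0.557], "spin": 0}
  ]
}}

```text
time: 10.4
ee_pos: [0.4577, 0.1256, 0.0183]
eef_rot: [0.024, 1.0, -0.001, -0.001]
ft_force: [-0.0, 0.0, 0.3]
width: 0.0599
grip_force: 0.0
```

Request:
{"name": "carry_out", "arguments": {
  "deltas": [
    {"hand": 60, "dp": [-0.06, 0, 0], "spin": 0},
    {"hand": 60, "dp": [-0.1, 0, 0], "spin": 0},
    {"hand": 60, "dp": [-0.14, 0, 0], "spin": 0},
    {"hand": 60, "dp": [-0.18, 0, 0], "spin": 0},
    {"hand": 60, "dp": [-0.22, 0, 0], "spin": 0},
    {"hand": 60, "dp": [-0.26, 0, 0], "spin": 0},
    {"hand": 60, "dp": [-0.3, 0, 0], "spin": 0},
    {"hand": 60, "dp": [-0.34, 0, 0], "spin": 0},
    {"hand": 60, "dp": [-0.38, 0, 0], "spin": 0},
    {"hand": 60, "dp": [-0.41, 0, 0], "spin": 0},
    {"hand": 60, "dp": [-0.44, 0, 0], "spin": 0},
    {"hand": 60, "dp": [-0.47, 0, 0], "spin": 0},
    {"hand": 60, "dp": [-0.5, 0, 0], "spin": 0},
    {"hand": 60, "dp": [-0.52, 0, 0], "spin": 0},
    {"hand": 60, "dp": [-0.54, 0, 0], "spin": 0},
    {"hand": 60, "dp": [-0.56, 0, 0], "spin": 0},
    {"hand": 60, "dp": [-0.57, 0, 0], "spin": 0}
  ]
}}

```text
time: 12.1
ee_pos: [0.601, 0.1201, 0.0203]
eef_rot: [0.023, 1.0, 0.0, -0.001]
ft_force: [-7.3, -0.6, 7.2]
width: 0.0602
grip_force: 4.4
```

Request:
{"name": "carry_out", "arguments": {
  "deltas": [
    {"hand": 60, "dp": [-0.006, 0, 0], "spin": 0},
    {"hand": 60, "dp": [-0.012, 0, 0], "spin": 0},
    {"hand": 60, "dp": [-0.012, 0, 0], "spin": 0}
  ]
}}

```text
time: 12.4
ee_pos: [0.6038, 0.1199, 0.0204]
eef_rot: [0.023, 1.0, 0.0, -0.001]
ft_force: [-5.6, 0.7, 6.1]
width: 0.0601
grip_force: 4.0
```

Run:
```python
from h import *
import cv2
s=read_state();print(s['time'],s['ee_pos'],s['ft_force'],s['torque'],s['grip_force'])
im=camera("side");print(proj(np.array([.651,.117,.042]),"side"),proj(np.array([.696,.1163,.0]),"side"))
```

```text
12.4 [0.60382232 0.11994226 0.02035898] [-5.60077403  0.67139329  6.06141699] [0.12888594 1.32984477 0.0145152 ] 4.000429445877671
[332.9 176.1] [342.5 181.4]
```

Request:
{"name": "carry_out", "arguments": {
  "deltas": [
    {"hand": 60, "dp": [-0.006, 0, 0], "spin": 0},
    {"hand": 60, "dp": [-0.012, 0, 0], "spin": 0},
    {"hand": 60, "dp": [-0.018, 0, 0], "spin": 0},
    {"hand": 60, "dp": [-0.018, 0, 0], "spin": 0}
  ]
}}

```text
time: 12.85
ee_pos: [0.6083, 0.1198, 0.0204]
eef_rot: [0.023, 1.0, 0.0, -0.001]
ft_force: [-6.3, 0.8, 5.8]
width: 0.0602
grip_force: 4.0
```

Request:
{"name": "carry_out", "arguments": {
  "deltas": [
    {"hand": 60, "dp": [-0.006, 0, 0], "spin": 0},
    {"hand": 60, "dp": [-0.012, 0, 0], "spin": 0},
    {"hand": 60, "dp": [-0.012, 0, 0], "spin": 0}
  ]
}}

```text
time: 13.15
ee_pos: [0.6114, 0.1196, 0.0204]
eef_rot: [0.023, 1.0, 0.0, -0.001]
ft_force: [-5.8, -0.3, 5.2]
width: 0.06
grip_force: 4.0
```

Request:
{"name": "carry_out", "arguments": {
  "deltas": [
    {"hand": 60, "dp": [-0.006, 0, 0], "spin": 0},
    {"hand": 60, "dp": [-0.012, 0, 0], "spin": 0},
    {"hand": 60, "dp": [-0.012, 0, 0], "spin": 0}
  ]
}}

```text
time: 13.45
ee_pos: [0.6119, 0.1196, 0.02]
eef_rot: [0.023, 1.0, 0.0, -0.004]
ft_force: [-17.8, 0.7, 14.2]
width: 0.0599
grip_force: 10.0
```

The force jumped and the motion stopped, so the tin is against the wall. I'll back off and rise.

Request:
{"name": "carry_out", "arguments": {
  "deltas": [
    {"hand": 60, "dp": [0.012, 0, 0], "spin": 0},
    {"hand": 60, "dp": [0.08, 0, 0], "spin": 0},
    {"hand": 60, "dp": [0.2, 0, 0], "spin": 0},
    {"hand": 60, "dp": [0.35, 0, -0.1], "spin": 0},
    {"hand": 60, "dp": [0.5, 0, -0.3], "spin": 0},
    {"hand": 60, "dp": [0.65, 0.1, -0.5], "spin": 0},
    {"hand": 60, "dp": [0.75, 0.1, -0.5], "spin": 0},
    {"hand": 50, "dp": [0.85, 0.1, -0.5], "spin": 0},
    {"hand": 50, "dp": [0.85, 0.1, -0.5], "spin": 0}
  ]
}}

```text
time: 14.35
ee_pos: [0.4019, 0.1548, 0.1461]
eef_rot: [0.022, 1.0, 0.001, 0.0]
ft_force: [-0.1, 0.2, -0.4]
width: 0.0526
grip_force: 0.0
```

Run:
```python
from h import *
import cv2
s=read_state();print(s['time'],s['ee_pos'],s['joint_positions'][[0,6]])
im=camera("top");print(proj(np.array([.651,.117,.042]),"top"))
a=cv2.resize(im[95:175,240:320,::-1],(400,400),interpolation=cv2.INTER_CUBIC)
b=cv2.resize(im[180:260,190:270,::-1],(400,400),interpolation=cv2.INTER_CUBIC)
cv2.imwrite("pics/t4.png",cv2.hconcat([a,b]))
```

```text
14.35 [0.40190359 0.15481326 0.14610592] [-0.98688624  1.02825757]
[274.5 151.3]
```

View pics/t4.png

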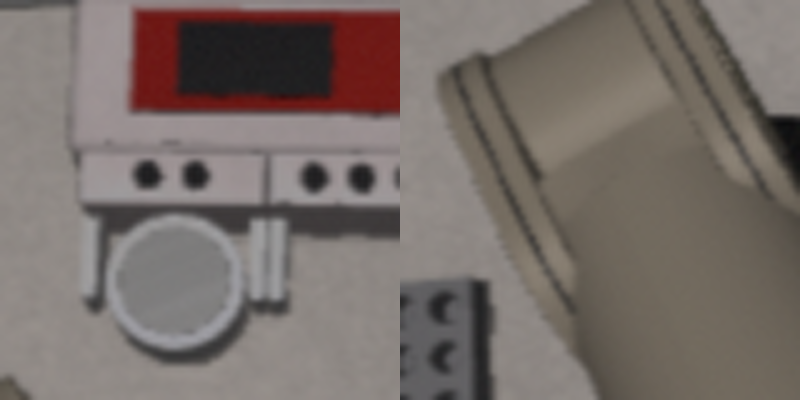

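The tin is seated: its centre is at about (274.8,151.2), where (274.5,151.3) was expected, with its rim at the back wall. Next is the jar.

Run:
```python
from h import *
goto(.3665,.2607,87.1,.146)
```

```text
yaw now 87.5 dp [0.166 0.418 0.   ] spin 0.0021
```

Request:
{"name": "carry_out", "arguments": {
  "deltas": [
    {"hand": 50, "dp": [0.17, 0.15, 0], "spin": 0},
    {"hand": 50, "dp": [0.17, 0.3, 0], "spin": 0},
    {"hand": 50, "dp": [0.166, 0.418, 0], "spin": 0.002},
    {"hand": 50, "dp": [0.166, 0.418, 0.0], "spin": 0.002},
    {"hand": 50, "dp": [0.166, 0.418, 0.15], "spin": 0.002},
    {"hand": 50, "dp": [0.166, 0.418, 0.3], "spin": 0.002},
    {"hand": 50, "dp": [0.166, 0.418, 0.42], "spin": 0.002},
    {"hand": 50, "dp": [0.166, 0.418, 0.464], "spin": 0.002},
    {"hand": 50, "dp": [0.166, 0.418, 0.464], "spin": 0.002}
  ]
}}

```text
time: 15.3
ee_pos: [0.3671, 0.2588, 0.028]
eef_rot: [0.026, 1.0, -0.001, -0.001]
ft_force: [0.2, 0.4, 0.8]
width: 0.05
grip_force: 0.0
```

Run:
```python
from h import *
s=read_state();print(s['time'],s['ee_pos'],s['ft_force'])
goto(.4896,.254,87.1,.03)
```

```text
15.3 [0.36707848 0.25883973 0.02800789] [0.18833887 0.42128714 0.80613993]
yaw now 87.0 dp [-0.49   0.006 -0.009] spin -0.0007
```

Request:
{"name": "carry_out", "arguments": {
  "deltas": [
    {"hand": 50, "dp": [-0.05, 0.003, 0], "spin": 0},
    {"hand": 50, "dp": [-0.09, 0.006, 0], "spin": 0},
    {"hand": 50, "dp": [-0.12, 0.006, 0], "spin": 0},
    {"hand": 50, "dp": [-0.15, 0.006, 0], "spin": 0},
    {"hand": 50, "dp": [-0.19, 0.006, 0], "spin": 0},
    {"hand": 50, "dp": [-0.23, 0.006, 0], "spin": 0},
    {"hand": 50, "dp": [-0.27, 0.006, 0], "spin": 0},
    {"hand": 50, "dp": [-0.31, 0.006, 0], "spin": 0},
    {"hand": 50, "dp": [-0.35, 0.006, 0], "spin": 0},
    {"hand": 50, "dp": [-0.39, 0.006, 0], "spin": 0},
    {"hand": 50, "dp": [-0.43, 0.006, 0], "spin": 0},
    {"hand": 50, "dp": [-0.46, 0.006, 0], "spin": 0},
    {"hand": 50, "dp": [-0.48, 0.006, 0], "spin": 0},
    {"hand": 50, "dp": [-0.49, 0.006, 0], "spin": 0},
    {"hand": 50, "dp": [-0.49, 0.006, 0], "spin": 0}
  ]
}}

```text
time: 16.8
ee_pos: [0.4893, 0.2556, 0.0295]
eef_rot: [0.026, 1.0, 0.0, -0.001]
ft_force: [-3.7, -0.1, 4.0]
width: 0.0502
grip_force: 3.1
```

Request:
{"name": "carry_out", "arguments": {
  "deltas": [
    {"hand": 50, "dp": [0.12, 0, 0], "spin": 0},
    {"hand": 50, "dp": [0.28, 0, 0], "spin": 0},
    {"hand": 50, "dp": [0.35, 0, -0.15], "spin": 0},
    {"hand": 50, "dp": [0.4, 0, -0.3], "spin": 0},
    {"hand": 50, "dp": [0.4, 0.15, -0.45], "spin": 0.045},
    {"hand": 50, "dp": [0.35, 0.3, -0.55], "spin": 0.09},
    {"hand": 50, "dp": [0.25, 0.35, -0.55], "spin": 0.135},
    {"hand": 50, "dp": [0.15, 0.38, -0.55], "spin": 0.18},
    {"hand": 50, "dp": [0.0, 0.38, -0.55], "spin": 0.225},
    {"hand": 50, "dp": [-0.16, 0.38, -0.55], "spin": 0.27},
    {"hand": 50, "dp": [-0.16, 0.38, -0.55], "spin": 0.315},
    {"hand": 50, "dp": [-0.16, 0.38, -0.55], "spin": 0.36},
    {"hand": 50, "dp": [-0.16, 0.38, -0.55], "spin": 0.405},
    {"hand": 50, "dp": [-0.16, 0.38, -0.55], "spin": 0.45},
    {"hand": 50, "dp": [-0.16, 0.38, -0.55], "spin": 0.49},
    {"hand": 50, "dp": [-0.16, 0.38, -0.55], "spin": 0.49}
  ]
}}

```text
time: 18.4
ee_pos: [0.5346, 0.348, 0.1668]
eef_rot: [0.715, 0.699, 0.0, 0.0]
ft_force: [-0.4, 0.8, 0.1]
width: 0.0502
grip_force: 0.0
```

Run:
```python
from h import *
import cv2
s=read_state();print(s['time'],s['ee_pos'],s['ft_force'],s['joint_positions'])
im=camera("top");cv2.imwrite("pics/t5.png",im[:,:,::-1])
print('pred',proj(np.array([.530,.252,.082]),"top"))
m=((im.max(2)<60)*255).astype('uint8')
n,l,st,c=cv2.connectedComponentsWithStats(m[150:230,190:300])
print([(st[i].tolist(),(c[i]+[190,150]).round(1).tolist()) for i in range(1,n) if st[i][4]>60])
goto(.527,.252+.07,-1.6+0,.16)
```

```text
18.4 [0.53461899 0.34804002 0.1668229 ] [-0.41020861  0.7549933   0.05018872] [-1.12835954  0.4457749   0.64168836  1.52832588 -0.27429227  1.25844231
 -0.47085748]
pred [229.1 187.4]
[([0, 0, 11, 27, 79], [191.7, 158.8]), ([27, 27, 28, 27, 551], [230.3, 189.7])]
yaw now -1.0 dp [-0.105 -0.028  0.027] spin 0.0034
```

Run:
```python
from h import *
print('bottle',px(178.5,120,.2),px(197,143,0.02),'jar',px(230,189.5,.082),px(230,189,.082))
```

```text
bottle [0.702 0.369 0.2  ] [0.6963 0.3706 0.02  ] jar [0.5234 0.2492 0.082 ] [0.5249 0.2492 0.082 ]
```

Run:
```python
from h import *
goto(.5203,.321,3,.03)
```

```text
yaw now -1.0 dp [-0.109 -0.055  0.547] spin -0.0221
```

Request:
{"name": "carry_out", "arguments": {
  "deltas": [
    {"hand": 50, "dp": [-0.105, -0.055, 0.0], "spin": -0.022},
    {"hand": 50, "dp": [-0.105, -0.055, 0.15], "spin": -0.022},
    {"hand": 50, "dp": [-0.105, -0.055, 0.3], "spin": -0.022},
    {"hand": 50, "dp": [-0.105, -0.055, 0.45], "spin": -0.022},
    {"hand": 50, "dp": [-0.105, -0.055, 0.53], "spin": -0.022},
    {"hand": 50, "dp": [-0.105, -0.055, 0.547], "spin": -0.022},
    {"hand": 50, "dp": [-0.105, -0.055, 0.547], "spin": -0.022}
  ]
}}

```text
time: 19.15
ee_pos: [0.5201, 0.3219, 0.0299]
eef_rot: [0.689, 0.725, -0.0, 0.0]
ft_force: [1.0, 0.2, 0.1]
width: 0.05
grip_force: 0.0
```

Run:
```python
from h import *
s=read_state();print(s['time'],s['ee_pos'],s['ft_force'])
goto(.5346,.044,3,.03)
```

```text
19.15 [0.52010299 0.32191614 0.02992498] [0.97715885 0.23409369 0.05602108]
yaw now 2.9 dp [-1.113e+00  1.000e-03  0.000e+00] spin -0.0004
```

Request:
{"name": "carry_out", "arguments": {
  "deltas": [
    {"hand": 50, "dp": [-0.06, 0, 0], "spin": 0},
    {"hand": 50, "dp": [-0.1, 0, 0], "spin": 0},
    {"hand": 50, "dp": [-0.14, 0, 0], "spin": 0},
    {"hand": 50, "dp": [-0.19, 0, 0], "spin": 0},
    {"hand": 50, "dp": [-0.24, 0, 0], "spin": 0},
    {"hand": 50, "dp": [-0.29, 0, 0], "spin": 0},
    {"hand": 50, "dp": [-0.34, 0, 0], "spin": 0},
    {"hand": 50, "dp": [-0.39, 0, 0], "spin": 0},
    {"hand": 50, "dp": [-0.44, 0, 0], "spin": 0},
    {"hand": 50, "dp": [-0.49, 0, 0], "spin": 0},
    {"hand": 50, "dp": [-0.54, 0, 0], "spin": 0},
    {"hand": 50, "dp": [-0.59, 0, 0], "spin": 0},
    {"hand": 50, "dp": [-0.64, 0, 0], "spin": 0},
    {"hand": 50, "dp": [-0.69, 0, 0], "spin": 0},
    {"hand": 50, "dp": [-0.74, 0, 0], "spin": 0},
    {"hand": 50, "dp": [-0.79, 0, 0], "spin": 0},
    {"hand": 50, "dp": [-0.84, 0, 0], "spin": 0},
    {"hand": 50, "dp": [-0.89, 0, 0], "spin": 0},
    {"hand": 50, "dp": [-0.94, 0, 0], "spin": 0},
    {"hand": 50, "dp": [-0.98, 0, 0], "spin": 0}
  ]
}}

```text
time: 21.15
ee_pos: [0.5323, 0.0778, 0.0308]
eef_rot: [0.689, 0.724, 0.001, -0.0]
ft_force: [-1.1, 7.4, 6.9]
width: 0.0501
grip_force: 3.9
```

Request:
{"name": "carry_out", "arguments": {
  "deltas": [
    {"hand": 50, "dp": [-0.04, 0, 0], "spin": 0},
    {"hand": 50, "dp": [-0.075, 0, 0], "spin": 0},
    {"hand": 50, "dp": [-0.105, 0, 0], "spin": 0},
    {"hand": 50, "dp": [-0.13, 0, 0], "spin": 0},
    {"hand": 50, "dp": [-0.13, 0, 0], "spin": 0},
    {"hand": 50, "dp": [0.0, 0, 0], "spin": 0},
    {"hand": 50, "dp": [0.1, 0, -0.1], "spin": 0},
    {"hand": 50, "dp": [0.2, -0.1, -0.3], "spin": 0},
    {"hand": 50, "dp": [0.3, -0.2, -0.5], "spin": 0},
    {"hand": 50, "dp": [0.4, -0.3, -0.5], "spin": 0},
    {"hand": 50, "dp": [0.5, -0.3, -0.5], "spin": 0},
    {"hand": 50, "dp": [0.5, -0.3, -0.5], "spin": 0}
  ]
}}

```text
time: 22.35
ee_pos: [0.4495, 0.2017, 0.1555]
eef_rot: [0.688, 0.726, 0.001, -0.001]
ft_force: [-0.8, -0.9, -0.6]
width: 0.0501
grip_force: 0.0
```

Run:
```python
from h import *
import cv2
s=read_state();print(s['time'],s['ee_pos'],s['ft_force'])
im=camera("top");cv2.imwrite("pics/t6.png",im[:,:,::-1])
print('pred',proj(np.array([.5367,.0034,.082]),"top"))
m=((im.max(2)<60)*255).astype('uint8')
n,l,st,c=cv2.connectedComponentsWithStats(m[150:230,250:360])
for i in range(1,n):
  if st[i][4]>60:
    g=c[i]+[250,150];print(st[i].tolist(),g.round(1),px(*g,.082))
```

```text
22.35 [0.44950029 0.20171997 0.15554021] [-0.80910474 -0.86047472 -0.63578647]
pred [311.5 182.1]
[88, 4, 21, 12, 97] [346.9 161.4] [ 0.5972 -0.107   0.082 ]
[50, 22, 24, 27, 520] [311.7 184.8] [0.5282 0.0031 0.082 ]
```

Run:
```python
from h import *
goto(.454,.006,87.1,.1555)
```

```text
yaw now 3.0 dp [-0.773 -0.025 -0.003] spin -0.4673
```

Request:
{"name": "carry_out", "arguments": {
  "deltas": [
    {"hand": 50, "dp": [-0.1, -0.02, 0], "spin": -0.045},
    {"hand": 50, "dp": [-0.2, -0.02, 0], "spin": -0.09},
    {"hand": 50, "dp": [-0.35, -0.025, 0], "spin": -0.135},
    {"hand": 50, "dp": [-0.5, -0.025, 0], "spin": -0.18},
    {"hand": 50, "dp": [-0.65, -0.025, 0], "spin": -0.225},
    {"hand": 50, "dp": [-0.773, -0.025, 0], "spin": -0.27},
    {"hand": 50, "dp": [-0.773, -0.025, 0], "spin": -0.315},
    {"hand": 50, "dp": [-0.773, -0.025, 0], "spin": -0.36},
    {"hand": 50, "dp": [-0.773, -0.025, 0], "spin": -0.405},
    {"hand": 50, "dp": [-0.773, -0.025, 0], "spin": -0.45},
    {"hand": 50, "dp": [-0.773, -0.025, 0], "spin": -0.467},
    {"hand": 50, "dp": [-0.773, -0.025, 0], "spin": -0.467}
  ]
}}

```text
time: 23.6
ee_pos: [0.4535, 0.0034, 0.1542]
eef_rot: [0.028, 1.0, -0.0, -0.001]
ft_force: [-1.1, 0.3, -0.7]
width: 0.05
grip_force: 0.0
```

Run:
```python
from h import *
goto(.454,.006,87.1,.03)
```

```text
yaw now 86.8 dp [-0.002  0.011  0.497] spin -0.0017
```

Request:
{"name": "carry_out", "arguments": {
  "deltas": [
    {"hand": 50, "dp": [0, 0.011, 0.15], "spin": -0.002},
    {"hand": 50, "dp": [0, 0.011, 0.3], "spin": -0.002},
    {"hand": 50, "dp": [0, 0.011, 0.43], "spin": -0.002},
    {"hand": 50, "dp": [0, 0.011, 0.497], "spin": -0.002},
    {"hand": 50, "dp": [0, 0.011, 0.497], "spin": -0.002},
    {"hand": 50, "dp": [0, 0.011, 0.497], "spin": -0.002}
  ]
}}

```text
time: 24.2
ee_pos: [0.4542, 0.007, 0.0308]
eef_rot: [0.025, 1.0, -0.0, -0.0]
ft_force: [0.1, 0.0, -0.2]
width: 0.0499
grip_force: 0.0
```

Request:
{"name": "carry_out", "arguments": {
  "deltas": [
    {"hand": 50, "dp": [-0.06, 0, 0], "spin": 0},
    {"hand": 50, "dp": [-0.1, 0, 0], "spin": 0},
    {"hand": 50, "dp": [-0.14, 0, 0], "spin": 0},
    {"hand": 50, "dp": [-0.18, 0, 0], "spin": 0},
    {"hand": 50, "dp": [-0.22, 0, 0], "spin": 0},
    {"hand": 50, "dp": [-0.26, 0, 0], "spin": 0},
    {"hand": 50, "dp": [-0.3, 0, 0], "spin": 0},
    {"hand": 50, "dp": [-0.34, 0, 0], "spin": 0},
    {"hand": 50, "dp": [-0.38, 0, 0], "spin": 0},
    {"hand": 50, "dp": [-0.42, 0, 0], "spin": 0},
    {"hand": 50, "dp": [-0.46, 0, 0], "spin": 0},
    {"hand": 50, "dp": [-0.5, 0, 0], "spin": 0},
    {"hand": 50, "dp": [-0.53, 0, 0], "spin": 0},
    {"hand": 50, "dp": [-0.56, 0, 0], "spin": 0},
    {"hand": 50, "dp": [-0.58, 0, 0], "spin": 0},
    {"hand": 50, "dp": [-0.6, 0, 0], "spin": 0},
    {"hand": 50, "dp": [-0.61, 0, 0], "spin": 0},
    {"hand": 50, "dp": [-0.61, 0, 0], "spin": 0}
  ]
}}

```text
time: 26.0
ee_pos: [0.6062, 0.0004, 0.0305]
eef_rot: [0.024, 1.0, 0.0, -0.001]
ft_force: [-4.8, 0.3, 4.2]
width: 0.05
grip_force: 3.2
```

Request:
{"name": "carry_out", "arguments": {
  "deltas": [
    {"hand": 50, "dp": [-0.006, 0, 0], "spin": 0},
    {"hand": 50, "dp": [-0.012, 0, 0], "spin": 0},
    {"hand": 50, "dp": [-0.018, 0, 0], "spin": 0},
    {"hand": 50, "dp": [-0.024, 0, 0], "spin": 0},
    {"hand": 50, "dp": [-0.024, 0, 0], "spin": 0}
  ]
}}

```text
time: 26.5
ee_pos: [0.6119, 0.0002, 0.0305]
eef_rot: [0.024, 1.0, 0.0, -0.001]
ft_force: [-6.8, 0.4, 6.8]
width: 0.0502
grip_force: 3.9
```

Request:
{"name": "carry_out", "arguments": {
  "deltas": [
    {"hand": 50, "dp": [-0.006, 0, 0], "spin": 0},
    {"hand": 50, "dp": [-0.012, 0, 0], "spin": 0},
    {"hand": 50, "dp": [-0.012, 0, 0], "spin": 0}
  ]
}}

```text
time: 26.8
ee_pos: [0.6123, 0.0002, 0.0301]
eef_rot: [0.024, 1.0, 0.001, -0.004]
ft_force: [-19.5, 1.4, 16.3]
width: 0.0501
grip_force: 10.9
```

The jar is seated, with the same force jump. I'll back off and go to the pedal with the fingers closed.

Request:
{"name": "carry_out", "arguments": {
  "deltas": [
    {"hand": 50, "dp": [0.012, 0, 0], "spin": 0},
    {"hand": 50, "dp": [0.08, 0, 0], "spin": 0},
    {"hand": 50, "dp": [0.2, 0, 0], "spin": 0},
    {"hand": 50, "dp": [0.35, 0, -0.1], "spin": 0},
    {"hand": 20, "dp": [0.45, 0.1, -0.3], "spin": 0},
    {"hand": 0, "dp": [0.5, 0.25, -0.5], "spin": 0},
    {"hand": 0, "dp": [0.55, 0.4, -0.6], "spin": 0},
    {"hand": 0, "dp": [0.6, 0.6, -0.6], "spin": 0},
    {"hand": 0, "dp": [0.6, 0.8, -0.6], "spin": 0},
    {"hand": 0, "dp": [0.6, 0.98, -0.6], "spin": 0},
    {"hand": 0, "dp": [0.6, 0.98, -0.6], "spin": 0},
    {"hand": 0, "dp": [0.6, 0.98, -0.6], "spin": 0}
  ]
}}

```text
time: 28.0
ee_pos: [0.4773, 0.2545, 0.1804]
eef_rot: [0.022, 1.0, -0.0, 0.0]
ft_force: [-0.7, -0.1, -0.8]
width: 0.0014
grip_force: 0.0
```

Run:
```python
from h import *
s=read_state();print(s['time'],s['ee_pos'],s['width'],s['joint_positions'])
goto(.459,.4475,87.1,.10)
```

```text
28.0 [0.47734606 0.25449036 0.18037273] 0.0013890801722407156 [-1.24624827  0.20496988  0.76460231  1.77653319 -0.14963267  1.21988828
  1.08602217]
yaw now 87.5 dp [0.108 0.768 0.321] spin 0.002
```

Request:
{"name": "carry_out", "arguments": {
  "deltas": [
    {"hand": 0, "dp": [0.05, 0.2, 0], "spin": 0},
    {"hand": 0, "dp": [0.108, 0.4, 0], "spin": 0},
    {"hand": 0, "dp": [0.108, 0.6, 0.1], "spin": 0},
    {"hand": 0, "dp": [0.108, 0.768, 0.2], "spin": 0},
    {"hand": 0, "dp": [0.108, 0.768, 0.32], "spin": 0},
    {"hand": 0, "dp": [0.108, 0.768, 0.32], "spin": 0},
    {"hand": 0, "dp": [0.108, 0.768, 0.32], "spin": 0}
  ]
}}

```text
time: 28.7
ee_pos: [0.4613, 0.4428, 0.1012]
eef_rot: [0.025, 1.0, -0.001, 0.0]
ft_force: [0.4, -0.2, 0.7]
width: 0.0003
grip_force: 0.0
```

Run:
```python
from h import *
import cv2
s=read_state();print(s['time'],s['ee_pos'])
t=cv2.resize(camera("top")[90:230,190:390,::-1],(560,392),interpolation=cv2.INTER_CUBIC)
im=camera("side");p=proj(s['ee_pos'],"side");print(p)
y,x=int(p[1]),int(p[0])
b=cv2.resize(im[max(0,y-35):y+35,x-42:x+42,::-1],None,fx=2.85,fy=2.85,interpolation=cv2.INTER_CUBIC)[:,:240]
o=np.zeros((392,800,3),np.uint8);o[:,:560]=t;o[:b.shape[0],560:560+b.shape[1]]=b
cv2.imwrite("pics/p1.png",o)
```

```text
28.7 [0.46128102 0.44281193 0.10117502]
[248.  136.4]
```

View pics/p1.png

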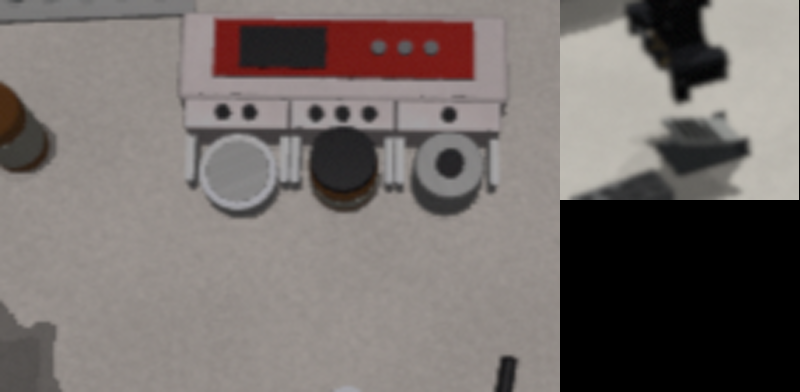

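All three vessels sit against the back walls: tin (238,172), jar (343,165), can (449,170). The fingertip hangs above the pedal plate. I'll press.

Request:
{"name": "carry_out", "arguments": {
  "deltas": [
    {"hand": 0, "dp": [0.005, 0.018, 0.1], "spin": 0},
    {"hand": 0, "dp": [0.005, 0.018, 0.16], "spin": 0},
    {"hand": 0, "dp": [0.005, 0.018, 0.19], "spin": 0},
    {"hand": 0, "dp": [0.005, 0.018, 0.21], "spin": 0},
    {"hand": 0, "dp": [0.005, 0.018, 0.23], "spin": 0},
    {"hand": 0, "dp": [0.005, 0.018, 0.25], "spin": 0},
    {"hand": 0, "dp": [0.005, 0.018, 0.27], "spin": 0},
    {"hand": 0, "dp": [0.005, 0.018, 0.27], "spin": 0}
  ]
}}

```text
time: 29.6
ee_pos: [0.4587, 0.4502, 0.0331]
eef_rot: [0.024, 1.0, 0.0, -0.0]
ft_force: [-3.4, -1.5, 6.8]
width: 0.0006
grip_force: 2.9
```

Request:
{"name": "carry_out", "arguments": {
  "deltas": [
    {"hand": 0, "dp": [0, 0, 0.008], "spin": 0},
    {"hand": 0, "dp": [0, 0, 0.016], "spin": 0},
    {"hand": 0, "dp": [0, 0, 0.02], "spin": 0},
    {"hand": 0, "dp": [0, 0, 0.02], "spin": 0}
  ]
}}

```text
time: 30.0
ee_pos: [0.4585, 0.4503, 0.0295]
eef_rot: [0.024, 1.0, 0.001, -0.0]
ft_force: [-7.8, -2.8, 14.6]
width: 0.0002
grip_force: 7.1
```

Request:
{"name": "carry_out", "arguments": {
  "deltas": [
    {"hand": 0, "dp": [0, 0, 0.008], "spin": 0},
    {"hand": 0, "dp": [0, 0, 0.012], "spin": 0},
    {"hand": 0, "dp": [0, 0, 0.012], "spin": 0},
    {"hand": 0, "dp": [0, 0, 0.012], "spin": 0}
  ]
}}

```text
time: 30.4
ee_pos: [0.4585, 0.4504, 0.0286]
eef_rot: [0.024, 1.0, 0.001, -0.001]
ft_force: [-15.2, -10.3, 35.5]
width: 0.0003
grip_force: 17.5
```

On the stop: 35 N and hardly any motion. I'll ease off slightly, hold about 1 s, then release smoothly.

Request:
{"name": "carry_out", "arguments": {
  "deltas": [
    {"hand": 0, "dp": [0, 0, -0.002], "spin": 0},
    {"hand": 0, "dp": [0, 0, -0.002], "spin": 0},
    {"hand": 0, "dp": [0, 0, -0.002], "spin": 0},
    {"hand": 0, "dp": [0, 0, -0.002], "spin": 0},
    {"hand": 0, "dp": [0, 0, -0.002], "spin": 0},
    {"hand": 0, "dp": [0, 0, -0.002], "spin": 0},
    {"hand": 0, "dp": [0, 0, -0.002], "spin": 0},
    {"hand": 0, "dp": [0, 0, -0.002], "spin": 0},
    {"hand": 0, "dp": [0, 0, -0.002], "spin": 0},
    {"hand": 0, "dp": [0, 0, -0.002], "spin": 0}
  ]
}}

```text
time: 31.4
ee_pos: [0.4585, 0.4504, 0.0287]
eef_rot: [0.024, 1.0, 0.001, -0.001]
ft_force: [-14.5, -7.9, 31.8]
width: 0.0005
grip_force: 15.7
```

Request:
{"name": "carry_out", "arguments": {
  "deltas": [
    {"hand": 0, "dp": [0, 0, -0.03], "spin": 0},
    {"hand": 0, "dp": [0, 0, -0.06], "spin": 0},
    {"hand": 0, "dp": [0, 0, -0.09], "spin": 0},
    {"hand": 0, "dp": [0, 0, -0.12], "spin": 0},
    {"hand": 0, "dp": [0, 0, -0.2], "spin": 0},
    {"hand": 0, "dp": [0, 0, -0.35], "spin": 0},
    {"hand": 0, "dp": [0, 0, -0.5], "spin": 0},
    {"hand": 0, "dp": [0, 0, -0.5], "spin": 0},
    {"hand": 0, "dp": [0, 0, -0.5], "spin": 0},
    {"hand": 0, "dp": [0, 0, -0.5], "spin": 0}
  ]
}}

```text
time: 32.4
ee_pos: [0.4579, 0.4494, 0.1492]
eef_rot: [0.024, 1.0, -0.001, -0.001]
ft_force: [0.1, -0.4, -1.1]
width: 0.0004
grip_force: 0.0
```

Run:
```python
from h import *
s=read_state();print(s['time'],s['ee_pos'],s['ft_force']);print(close_job())
```

```text
32.4 [0.45794286 0.44943895 0.14919304] [ 0.05836805 -0.36159058 -1.09127397]
the job is handed in; nothing more can be done
None
```

The tin and then the jar were slid against the back walls of the two-dot and three-dot pockets, the pedal was pressed to its stop, held about 1 s and released (I didn't check by camera that it came back up), and the job was handed in at 32.4 s.

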